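# Ready the balance for weighing resin

### The job

The dish is on the balance; get the balance ready for weighing resin into it: touch the green on key, then push the sliding lid of the draught shield fully shut by its black lip, and only when it is shut touch the blue tare key, so that no draught spoils the zero. Press each key lightly with the fingertips until it clicks and let it spring back, never press the two black keys between them, and push the lid gently. Pick nothing up, do not touch the dish, shift the balance or disturb the things round it, and finish with the lid shut and the hand clear of everything.

Things in the scene. Friction and masses are not known exactly. Their poses are not given: they have to be found in the camera images.
- balance: white laboratory balance, 280 mm deep (x), 200 wide (y), about 3.2 kg, loose on rubber feet. Origin: centre of its underside. x points from its key row (nearest the robot) to its back, y left, z up. Keys at x = -113 mm; y = +72 green, +24 black, -24 black, -72 blue; key deck z = 40 mm; behind it a display hood, x = -82 to -46, up to z = 57 mm
- pan (a point): centre of the top of the round steel pan, 104 mm across, inside the clear square draught shield. In the balance's frame the point is x = +40, y = 0, z = 62 mm and the shield spans x = -43 to +133, y = -89 to +89, up to z = 122 mm, with aluminium runners along its top left and right edges
- on_key_top (a point): green on key, leftmost of the row, marked with a broken ring and a bar: a separate sprung key, 20 x 30 mm (balance x by y), whose flat top stands 10 mm above the deck. The point is the centre of its top face and moves with the key.
- tare_key_top (a point): blue tare key, rightmost of the row, marked with two arrowheads and a bar: a separate sprung key, 20 x 30 mm (balance x by y), whose flat top stands 10 mm above the deck. The point is the centre of its top face and moves with the key.
- on_key (a joint): travel of the green on key, m: 0 = up, it clicks at 0.003 and bottoms at 0.008. Pushed straight down against a spring, 1 N to start, 3 N at the click and 6 N at the bottom; it springs back up when let go.
- tare_key (a joint): travel of the blue tare key, m: 0 = up, it clicks at 0.003 and bottoms at 0.008. Pushed straight down against a spring, 1 N to start, 3 N at the click and 6 N at the bottom; it springs back up when let go.
- mode_key (a joint): travel of the left black (22 mm wide; not to be pressed) key, m: 0 = up, it clicks at 0.003 and bottoms at 0.008. Pushed straight down against a spring, 1 N to start, 3 N at the click and 6 N at the bottom; it springs back up when let go.
- print_key (a joint): travel of the right black (22 mm wide; not to be pressed) key, m: 0 = up, it clicks at 0.003 and bottoms at 0.008. Pushed straight down against a spring, 1 N to start, 3 N at the click and 6 N at the bottom; it springs back up when let go.
- lip (a point): black finger lip on the sliding clear lid, 110 mm wide (balance y), 22 mm high above the lid's glass; upright back face (towards balance +x) to push on, sloping front. The point is the top middle of the back face and moves with the lid; axes as the balance's. Behind the lip 95 mm of bare glass. The lid shuts towards balance -x, towards the keys
- shield_lid (a joint): opening of the sliding lid of the draught shield, m: 0 = shut against its stop, grows to 0.085 as it slides back (balance +x); it starts 0.055 to 0.08 open. It stays where it is left; about 1 N moves it slowly
- weighing_dish: round clear glass dish, 77 mm across, 16 mm high, loose on the balance's pan; origin: centre of its underside
- resin: white bottle with a blue cap, 42 mm across, 64 mm high, loose on the table left of the balance; origin: centre of its underside
- gel: white pot with a red cap, 48 mm across, 52 mm high, loose on the table left of the balance; origin: centre of its underside
- dosing_syringe: white syringe without a needle, 109 mm long, lying loose on the table to the left, beside the spatula; origin: centre of its underside
- mixing_spatula: thin steel spatula with a wooden handle, 167 mm long, lying loose on the table to the left, in front of the sherd tray; origin: centre of its underside
- rubber: blue and white eraser, 21 x 45 x 12 mm, lying loose on the table near its front edge; origin: centre of its underside

How it is judged:
By the outcome, as a careful person would: the job done as asked, in the order asked, and still so for the second after the job is handed in, with the robot touching nothing.
It also fails if it takes over 51 s, if anything falls off the work surface, if the arm or the gripper's body presses on something with over 40 N, if the wrist force passes 120 N, or if a joint passes its speed limit or range.

### The arm

A 6-joint arm with a two-finger parallel gripper is mounted at the origin on a cart in front of the work surface, level with it; the furniture and walls round the work are solid. World frame = base frame: x ahead of the robot, y to its left, z up, the work surface at z = 0. Lengths are in m, angles in rad, forces in N, time in s.
With the tool pointing down it reaches from about 0.35 to 0.975 m from the base axis. Payload 4.9 kg.
Tool frame: the origin (TCP) lies at the very end of the fingers, on their centre line; the grasp point (between the pads) lies 19 mm behind it; z points along the fingers, x is the direction in which the jaws open and shut, and the axes are right-handed (so a half turn about z gives the same grasp; the last joint's range is limited). The gripper opens to 85 mm and grips with 20 to 120 N. Pads are 22 mm wide; open, the fingers measure 114 mm over their backs; the gripper's body (76 mm by 85 mm) begins 54 mm behind the grasp point. The pads swing forward as they close: fully open they stand 13 mm farther back than shut.
Start: joints at [-1.411, 0.053, 1.613, -0, 1.476, -0.119], TCP at [0.172, -0.601, 0.231] pointing down, gripper open.
Joint ranges: [-3.01, 3.01], [-1.01, 2.22], [0.06, 2.58], [-1.02, 4.17], [0.09, 2.62], [-3.14, 3.14]. Speed limits (rad/s): [2.57, 2.57, 3.14, 3.14, 3.14, 3.14].

### API

Orientations are given as a rotation vector (axis times angle).
In Python, from station import ctrl gives the robot as it stands.
- The arm moves only by the shell command python3 -m handwheel 'ROWS' [OPENING] [FORCE]. ROWS is a JSON object of lists of equal length, an entry for each row: "offset": the shift along the world's x, y, z in units of 40 mm (1.0 is 40 mm), a list of three; "roll": the turn about the world's z in units of 6 degrees (1.0 is 6 degrees). A call has exactly 10 rows; each row is the pose to reach, as a shift and turn from the pose commanded when the call began; what a row does not reach only later rows make up. A row lasts 1/10 s, in which the tool goes at most 50 mm and 8.59 degrees, less where a joint would pass 70% of its speed; a pose out of reach is approached as far as the arm can. A call with a gripper value outside its range is refused whole. OPENING is the finger opening in mm, from 0 to 85.4, set as the call begins (- or left out, the last holds). The fingers move at their own pace and stop on an object; FORCE is the grip in N (left out, the last holds). Time passes only in rows, so rows that repeat a pose let the fingers close, or fill a call up. It gives the time, the measured TCP pose, the force and the opening at its end, in the units of the state.
- ctrl.get_obs(): the state, without advancing time (a new reading comes with each control period).
- ctrl.get_image(name): name is "scene" or "side" or "wrist"; returns a dict with "img" (420x560x3 uint8, red, green, blue), "fx", "fy", "cx", "cy" (pixels), "k1" (the pictures are not rectified: a ray, as slopes to the right and down, at radius r is drawn at 1 + k1 r^2 times it, then the intrinsics apply), "T" (4x4, takes a point from camera to world coordinates). Camera axes: x right, y down, z forward; pixel columns grow to the right and rows downward; lengths in m; the calibration is good to about 2 mm. A picture is of the moment at which its call begins. There is no depth.
- ctrl.finish_job(): hands the job in, once; it reports no verdict.
The state is a dict: "t": time; "q": joint angles; "dq": joint speeds; "effort": joint torques, N m; "tool_pos": TCP position; "tool_rot": TCP orientation; "contact_force": force on the tool from outside, world axes, zero at the start; "wrist_torque": the same for the moment, N m; "opening": finger opening in m.
Only numpy, scipy, OpenCV 4.12 (cv2) and the standard library are available. Lean on these libraries where they do the work, as an engineer would, in place of code of your own. Each camera call takes 0.05 s, during which the arm holds its last target.

## Working session

There is one attempt and no reset: what is moved stays moved. The work goes in short steps, Python scripts to look and compute and a shell command to move; the robot and the scene stay as the last step left them, time stands still between calls to the robot, and variables do not carry over. Pictures are saved under pics/ and viewed, and the job is handed in when it is done.

```bash
ls; mkdir -p pics
python3 - <<'E'
from station import ctrl
import cv2
o=ctrl.get_obs(); print({k:(v if not hasattr(v,'round') else v.round(3) if hasattr(v,'shape') else v) for k,v in o.items()})
for n in ["scene","side","wrist"]:
    d=ctrl.get_image(n); cv2.imwrite(f"pics/{n}0.png",d["img"][:,:,::-1]); print(n,d["fx"],d["cx"],d["cy"],d["k1"],d["T"].round(3).tolist() if hasattr(d["T"],'round') else d["T"])
E
```

```text
pics
{'t': 0.0, 'q': array([-1.411,  0.053,  1.614, -0.   ,  1.476, -0.119]), 'dq': array([ 0.001,  0.001,  0.   ,  0.   ,  0.001, -0.001]), 'effort': array([ 2.0000e-03, -3.9369e+01, -3.7017e+01, -0.0000e+00,  7.0000e-03,
        0.0000e+00]), 'tool_pos': array([ 0.172, -0.6  ,  0.23 ]), 'tool_rot': array([-2.507e+00,  1.890e+00,  2.000e-03]), 'contact_force': array([ 0.355, -0.533,  0.001]), 'wrist_torque': array([0.013, 0.027, 0.009]), 'opening': 0.0853570456608533}
scene 487.90737154929417 278.1478559232542 212.76515946551578 -0.1533919241666366 [[-0.411, -0.603, 0.684, -0.255], [-0.912, 0.269, -0.311, 0.502], [0.003, -0.751, -0.66, 0.858], [0.0, 0.0, 0.0, 1.0]]
side 532.0352716308167 281.84536545209227 218.14046278613594 -0.18237297757182178 [[-0.898, -0.294, 0.327, 0.191], [-0.44, 0.603, -0.666, 0.85], [-0.001, -0.742, -0.67, 0.846], [0.0, 0.0, 0.0, 1.0]]
wrist 345.36578514865914 283.90002717784984 210.48661685335506 -0.06576762161454691 [[0.275, -0.92, -0.277, 0.242], [-0.961, -0.264, -0.078, -0.579], [-0.002, 0.288, -0.958, 0.373], [0.0, 0.0, 0.0, 1.0]]
```

View pics/scene0.png

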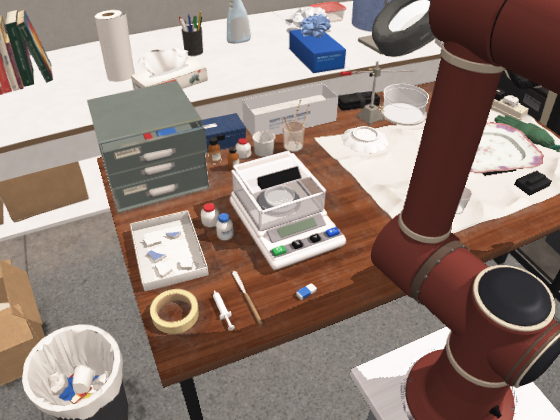

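View pics/side0.png

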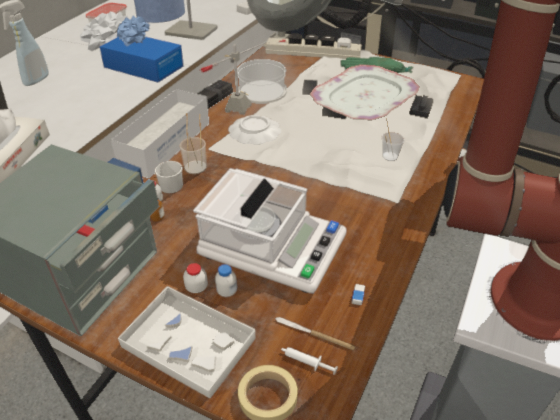

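View pics/wrist0.png

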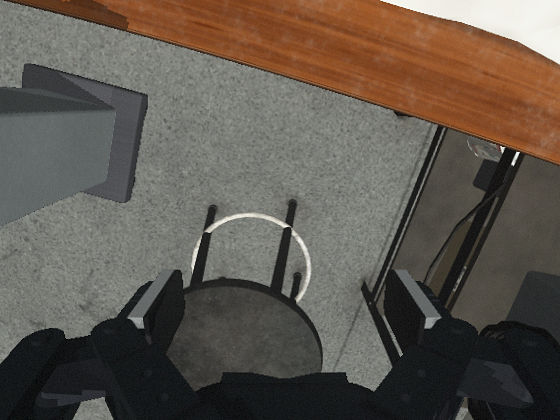

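The scene view shows the balance: green key near (279,250), blue near (333,232), black lip near (278,178). In the side view, green is at (308,271), blue at (332,228) and the lip at (257,198). Next I'll measure these by colour mask and two-view rays.

```bash
cat > h.py <<'E'
import numpy as np, cv2
def K(d): return np.array([[d["fx"],0,d["cx"]],[0,d["fy"],d["cy"]],[0,0,1]])
def ray(d,uv):
    p=cv2.undistortPoints(np.array([[uv]],float),K(d),np.array([d["k1"],0,0,0.]))[0,0]
    # model: drawn = ray*(1+k1 r^2) : same as OpenCV
    T=np.array(d["T"]); v=T[:3,:3]@[p[0],p[1],1]; return T[:3,3],v/np.linalg.norm(v)
def onz(d,uv,z):
    c,v=ray(d,uv); return c+v*(z-c[2])/v[2]
def tri(pairs):
    A=np.zeros((3,3));b=np.zeros(3);R=[]
    for d,uv in pairs:
        c,v=ray(d,uv);P=np.eye(3)-np.outer(v,v);A+=P;b+=P@c;R.append((c,P))
    x=np.linalg.solve(A,b); return x,[np.linalg.norm(P@(x-c))*1000 for c,P in R]
def proj(d,X):
    T=np.array(d["T"]);p=T[:3,:3].T@(np.array(X)-T[:3,3]);
    uv,_=cv2.projectPoints(p.reshape(1,3),np.zeros(3),np.zeros(3),K(d),np.array([d["k1"],0,0,0.]));return uv[0,0]
E
python3 - <<'E'
from station import ctrl
from h import *
import pickle
D={n:ctrl.get_image(n) for n in ["scene","side"]}
pickle.dump(D,open("D0.pkl","wb"))
roi={"scene":(225,140,350,270),"side":(190,160,350,290)}
for n,d in D.items():
    x0,y0,x1,y1=roi[n]; im=d["img"][y0:y1,x0:x1]; hsv=cv2.cvtColor(im,cv2.COLOR_RGB2HSV)
    ms={"green":cv2.inRange(hsv,(45,120,60),(80,255,255)),"blue":cv2.inRange(hsv,(100,140,60),(130,255,255)),"black":cv2.inRange(hsv,(0,0,0),(180,255,50))}
    for k,m in ms.items():
        c,l,s,ce=cv2.connectedComponentsWithStats(m)
        for i in range(1,c):
            if s[i,4]>12: print(n,k,s[i]+np.array([x0,y0,0,0,0]),(ce[i]+[x0,y0]).round(1))
    big=cv2.resize(im,None,fx=5 if n=="scene" else 4.6,fy=5 if n=="scene" else 4.6,interpolation=cv2.INTER_CUBIC)
    cv2.imwrite(f"pics/{n}_crop.png",big[:600,:800,::-1])
E
```

```text
scene green [272 246  14  10  66] [278.7 251. ]
scene blue [225 214   4   8  25] [226.2 217.4]
scene blue [326 228  13   9  70] [332.1 232.2]
scene black [230 150   6   3  14] [232.  151.1]
scene black [258 167  43  22 473] [278.2 177.7]
scene black [310 234  10   9  53] [314.6 238.4]
scene black [292 241  11   8  47] [296.6 244.9]
side green [301 265  13  13  84] [307.1 271.3]
side blue [327 222  11  10  50] [332.  227.6]
side blue [219 266  12  10  71] [224.5 271.2]
side black [242 180  30  38 476] [256.  199.1]
side black [320 240   9   6  24] [323.5 242.7]
side black [311 255  10   5  29] [315.5 257.3]
```

View pics/scene_crop.png

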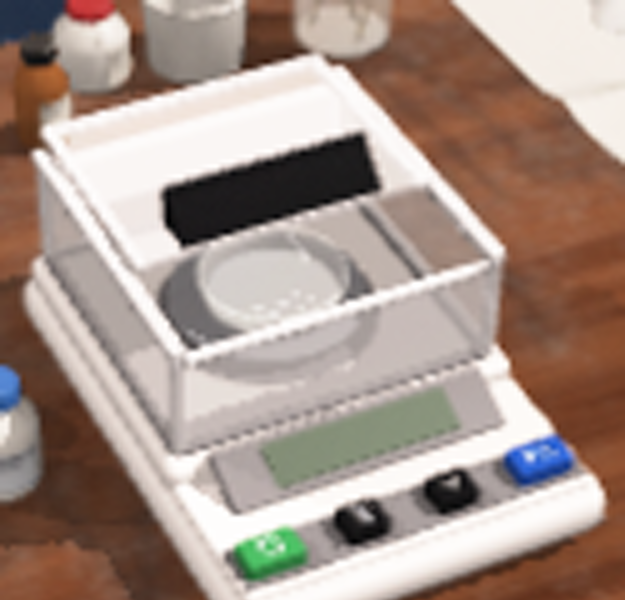

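View pics/side_crop.png

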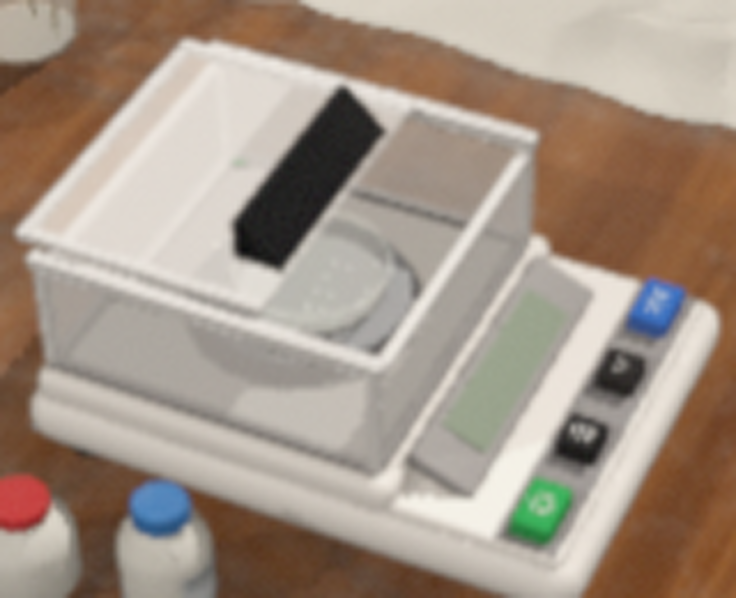

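Run:
```python
import pickle
from h import *
D=pickle.load(open("D0.pkl","rb"));s,e=D["scene"],D["side"]
P={}
for n,a,b in [("green",(278.7,251),(307.1,271.3)),("blue",(332.1,232.2),(332,227.6)),("lipblob",(278.2,177.7),(256,199.1)),("bl1",(296.6,244.9),(315.5,257.3)),("bl2",(314.6,238.4),(323.5,242.7))]:
    x,r=tri([(s,a),(e,b)]); P[n]=x; print(n,(x*1000).round(1),np.round(r,1),"z48:",(onz(s,a,.048)*1000).round(1),(onz(e,b,.048)*1000).round(1))
d=P["green"]-P["blue"]; print(np.linalg.norm(d)*1000, np.degrees(np.arctan2(-d[0],d[1])))
```

```text
green [467.  171.7  40.7] [0.8 0.8] z48: [461.4 174.   48. ] [464.  178.8  48. ]
blue [470.9  27.8  40.9] [1.4 1.4] z48: [466.1  30.5  48. ] [467.4  36.9  48. ]
lipblob [616.9 106.  129.2] [1.7 1.7] z48: [716.6  60.2  48. ] [663.5  24.3  48. ]
bl1 [468.8 124.9  38.5] [1.8 1.8] z48: [462.4 127.6  48. ] [464.3 135.5  48. ]
bl2 [471.2  75.7  37.5] [2.3 2.3] z48: [464.4  79.   48. ] [466.   88.6  48. ]
144.03988564194137 1.5483761976527342
```

Both crops agree. The key spacing triangulates to 144.0 mm, which is exact, with a balance yaw of about 1.5°. The lip is about 150 mm behind the key row. Triangulated heights come out a few mm low. Before moving, I'll check the dark ring near the arm against the planned path.

Run:
```python
import pickle
from h import *
D=pickle.load(open("D0.pkl","rb"))
for X in [(.172,-.6,.231),(.172,-.6,.4),(.346,-.25,.3),(.52,.1,.3)]:
    print(X,[proj(D[n],X).round() for n in D])
s,e=D["scene"],D["side"]
x,r=tri([(s,(412,18)),(e,(290,0))]);print(x,r)
```

```text
(0.172, -0.6, 0.231) [array([626., 178.]), array([521.,  68.])]
(0.172, -0.6, 0.4) [array([654., 117.]), array([536.,  10.])]
(0.346, -0.25, 0.3) [array([482., 145.]), array([437.,  82.])]
(0.52, 0.1, 0.3) [array([300., 139.]), array([301., 140.])]
[ 0.75021335 -0.33612886  0.4114548 ] [np.float64(18.963549146028015), np.float64(18.963549146027965)]
```

The ring is a magnifier lamp near (0.75, -0.34, 0.41), at radius 0.82 m. My path stays within about 0.55 m radius, so it is clear.

```bash
python3 -m handwheel '{"offset":[[0.1,0.2,0.3],[0.3,0.6,0.6],[0.7,1.3,0.9],[1.1,2.2,1.2],[1.6,3.2,1.5],[2.1,4.2,1.75],[2.6,5.2,1.75],[3.1,6.2,1.75],[3.6,7.2,1.75],[4.1,8.2,1.75]],"roll":[0,-0.2,-0.4,-0.6,-0.8,-1.0,-1.2,-1.4,-1.6,-1.8]}' && python3 -m handwheel '{"offset":[[0.5,1.0,0],[1.0,2.0,0],[1.5,3.0,0],[2.0,4.0,0],[2.5,5.0,0],[3.0,6.0,0],[3.5,7.0,0],[4.0,8.0,0],[4.4,8.8,0],[4.6,9.3,0]],"roll":[-0.1,-0.2,-0.3,-0.4,-0.5,-0.6,-0.6,-0.6,-0.6,-0.6]}' && python3 -m handwheel '{"offset":[[0,0,0],[0,0,0],[0,0,0],[0,0,0],[0,0,0],[0,0,0],[0,0,0],[0,0,0],[0,0,0],[0,0,0]],"roll":[0,0,0,0,0,0,0,0,0,0]}'
python3 - <<'E'
from station import ctrl
import pickle
from h import *
o=ctrl.get_obs(); print(o["t"],o["tool_pos"],o["tool_rot"],o["contact_force"])
D={n:ctrl.get_image(n) for n in ["wrist"]}
pickle.dump(D,open("D1.pkl","wb"))
for n in D: cv2.imwrite(f"pics/{n}1.png",D[n]["img"][:,:,::-1])
E
```

```text
t: 1.25
tool_pos: [0.3364, -0.2708, 0.3025]
tool_rot: [-2.318, 2.12, -0.003]
contact_force: [0.7, 1.1, -1.1]
opening: 0.0854
t: 2.25
tool_pos: [0.5203, 0.102, 0.3022]
tool_rot: [-2.254, 2.187, -0.0]
contact_force: [-0.1, 0.0, 0.4]
opening: 0.0856
t: 3.25
tool_pos: [0.52, 0.0992, 0.3013]
tool_rot: [2.252, -2.191, -0.0]
contact_force: [-0.6, -0.0, 0.1]
opening: 0.0856
3.25 [0.5200034  0.09917163 0.3012693 ] [ 2.25177956e+00 -2.19066971e+00 -5.88362158e-05] [-0.63987802 -0.01225214  0.08234985]
```

View pics/wrist1.png

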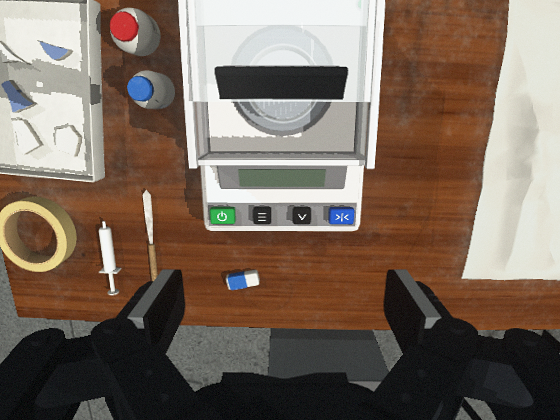

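The wrist view shows the keys at row ~216: green (222,216), blacks (262,215) and (302,215), blue (342,216). The lip spans columns 216–347 and rows 66–100, and the surroundings are clear.

Run:
```python
import pickle
from h import *
d=pickle.load(open("D1.pkl","rb"))["wrist"]; im=d["img"]; hsv=cv2.cvtColor(im,cv2.COLOR_RGB2HSV)
ms={"green":cv2.inRange(hsv,(45,120,60),(80,255,255)),"blue":cv2.inRange(hsv,(100,140,60),(130,255,255)),"black":cv2.inRange(hsv,(0,0,0),(180,255,60))}
for k,m in ms.items():
    m[:60]=0;m[235:]=0;m[:,:190]=0;m[:,380:]=0
    m=cv2.morphologyEx(m,cv2.MORPH_CLOSE,np.ones((5,5),np.uint8))
    for c in cv2.findContours(m,cv2.RETR_EXTERNAL,cv2.CHAIN_APPROX_NONE)[0]:
        if cv2.contourArea(c)<80: continue
        x,y,w,h=cv2.boundingRect(c); r=cv2.minAreaRect(c); 
        print(k,(x,y,w,h),np.round(r[0],1),(onz(d,r[0],.05)*1000).round(1))
        if w>80: print("  corners",cv2.approxPolyDP(c,5,True)[:,0].tolist())
D0=pickle.load(open("D0.pkl","rb"))
for n,w,a,b in [("green",(222,215.5),(278.7,251),(307.1,271.3)),("blue",(342,215.5),(332.1,232.2),(332,227.6))]:
    x,r=tri([(d,w),(D0["scene"],a),(D0["side"],b)]);print(n,(x*1000).round(1),np.round(r,1))
cv2.imwrite("pics/w1c.png",cv2.resize(im[50:240,180:390],None,fx=3,fy=3,interpolation=cv2.INTER_CUBIC)[:,:,::-1])
```

```text
green (210, 207, 25, 17) [222. 215.] [466.9 173.   50. ]
blue (329, 207, 25, 17) [341. 215.] [470.8  30.3  50. ]
black (293, 207, 18, 17) [301.5 215. ] [469.5  77.7  50. ]
black (253, 207, 18, 17) [261.5 215. ] [468.2 125.6  50. ]
black (215, 66, 133, 33) [281.  82.] [619.6 106.   50. ]
  corners [[220, 98], [341, 98], [347, 70], [216, 67]]
green [464.9 173.8  43.8] [0.7 1.3 1.4]
blue [469.2  28.7  42.9] [1.5 1.2 2.1]
```

View pics/w1c.png

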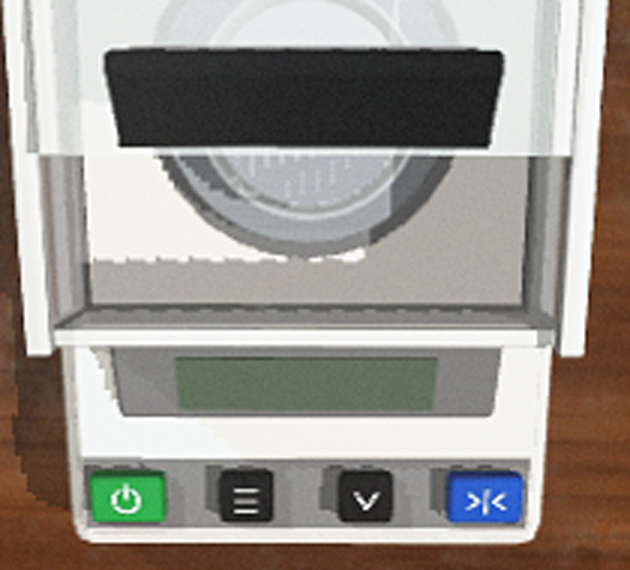

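Run:
```python
import pickle
from h import *
d=pickle.load(open("D1.pkl","rb"))["wrist"];D0=pickle.load(open("D0.pkl","rb"));s,e=D0["scene"],D0["side"]
for n,w,a,b in [("L",(215.5,67),(258,177.4),(241.1,208.3)),("R",(347.8,67),(297.4,167),(265,179.1))]:
    x,r=tri([(d,w),(s,a),(e,b)]);print(n,(x*1000).round(1),np.round(r,1))
    for z in (.14,.144,.148,.15): print(z,(onz(d,w,z)*1000).round(1))
# front runner edge/ shield front top edge z~.122, balance x=-43
print((onz(d,(200,162),.122)*1000).round(1),(onz(d,(364,162),.122)*1000).round(1))
```

```text
L [623.1 158.2 142.2] [1.5 2.2 2. ]
0.14 [624.3 159.7 140. ]
0.144 [623.9 159.  144. ]
0.148 [623.5 158.2 148. ]
0.15 [623.3 157.8 150. ]
R [626.2  49.3 139.1] [1.4 1.6 2.1]
0.14 [627.2  50.2 140. ]
0.144 [626.8  50.8 144. ]
0.148 [626.4  51.5 148. ]
0.15 [626.1  51.9 150. ]
[541.7 179.7 122. ] [545.9  25.6 122. ]
```

The lip's back top edge is centred near (0.625, 0.1045), with its top at about z 0.142. The triangulated width is 109 mm, against the 110 mm given. The hand yaw already matches the balance yaw of about 1.57°. Next I'll close the fingers and hover over the green key at (0.4665, 0.1727).

```bash
python3 -m handwheel '{"offset":[[-0.15,0.2,0],[-0.4,0.5,-0.3],[-0.7,0.9,-0.8],[-1.0,1.3,-1.5],[-1.2,1.6,-2.2],[-1.34,1.84,-3.0],[-1.34,1.84,-3.7],[-1.34,1.84,-4.3],[-1.34,1.84,-4.8],[-1.34,1.84,-5.0]],"roll":[0,0,0,0,0,0,0,0,0,0]}' 0 20 && python3 -m handwheel '{"offset":[[0,0,-0.1],[0,0,-0.2],[0,0,-0.3],[0,0,-0.4],[0,0,-0.5],[0,0,-0.6],[0,0,-0.7],[0,0,-0.7],[0,0,-0.7],[0,0,-0.7]],"roll":[0,0,0,0,0,0,0,0,0,0]}'
python3 - <<'E'
from station import ctrl
import pickle
from h import *
o=ctrl.get_obs(); print(o["t"],o["tool_pos"],o["tool_rot"],o["contact_force"])
D={n:ctrl.get_image(n) for n in ["scene","side","wrist"]}
pickle.dump(D,open("D2.pkl","wb"))
a=D["scene"]["img"][130:290,200:400];b=D["side"]["img"][150:310,200:400]
cv2.imwrite("pics/p2.png",np.hstack([cv2.resize(x,(400,320),interpolation=cv2.INTER_CUBIC) for x in (a,b)])[:,:,::-1])
cv2.imwrite("pics/w2.png",D["wrist"]["img"][:,:,::-1])
E
```

```text
t: 4.3
tool_pos: [0.4644, 0.1729, 0.0989]
tool_rot: [2.25, -2.188, -0.004]
contact_force: [0.1, 0.3, -0.4]
opening: -0.0001
t: 5.3
tool_pos: [0.4666, 0.1728, 0.0735]
tool_rot: [-2.252, 2.191, -0.0]
contact_force: [-0.2, -0.3, -0.5]
opening: 0.0003
5.3 [0.4665554  0.17277613 0.07348978] [-2.25150033e+00  2.19057196e+00 -3.04625531e-04] [-0.22487505 -0.27117566 -0.5010773 ]
```

View pics/p2.png

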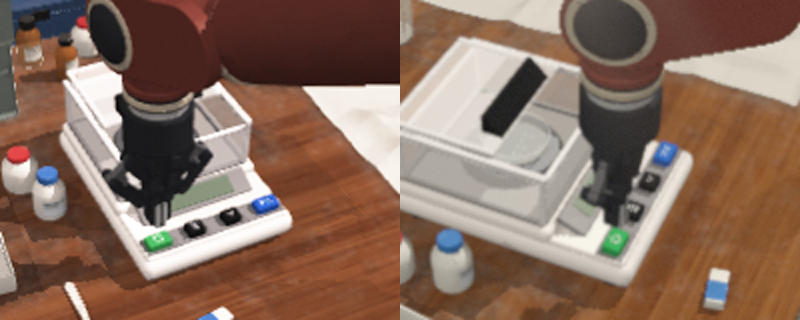

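View pics/w2.png

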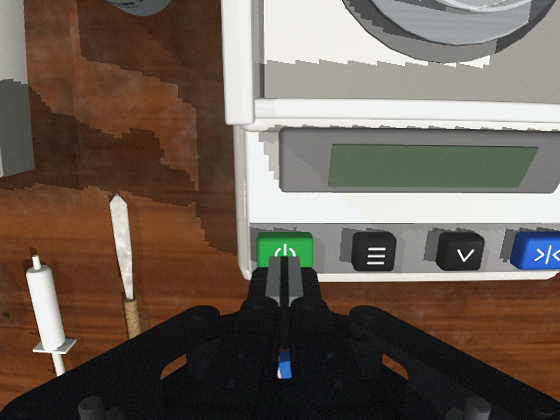

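The fingers are closed over the green key: tip at (284,257), key columns 257–313, aligned in y. I'll check x from the key's edges in this view.

Run:
```python
import pickle
from h import *
d=pickle.load(open("D2.pkl","rb"))["wrist"]; im=d["img"]; hsv=cv2.cvtColor(im,cv2.COLOR_RGB2HSV)
for n,lo,hi in (("g",(45,120,60),(80,255,255)),("b",(100,140,60),(130,255,255)),("k",(0,0,0),(180,255,55))):
    m=cv2.inRange(hsv,lo,hi); m[:225]=0;m[290:]=0;m[:,:230]=0
    if n=="k": m[:,:335]=0
    for c in cv2.findContours(m,0,1)[0]:
        if cv2.contourArea(c)>150:
            x,y,w,h=cv2.boundingRect(c);print(n,x,y,w,h)
            for uv in [(x,y),(x+w-1,y),(x,y+h-1),(x+w-1,y+h-1)]: print("   ",(onz(d,uv,.05)*1000).round(1))
print(proj(d,(.4666,.1728,.0735)))
```

```text
g 257 232 56 36
    [477.8 188.   50. ]
    [478.6 159.7  50. ]
    [458.  187.9  50. ]
    [458.8 158.7  50. ]
b 510 232 50 38
    [481.1  54.3  50. ]
    [481.7  25.8  50. ]
    [459.6  49.3  50. ]
    [459.8  19.6  50. ]
k 436 232 48 39
    [480.2  94.9  50. ]
    [480.8  69.4  50. ]
    [458.4  91.4  50. ]
    [458.8  64.8  50. ]
k 351 232 45 39
    [479.1 139.6  50. ]
    [479.7 116.6  50. ]
    [457.5 137.7  50. ]
    [458.  113.9  50. ]
[286.10874121 273.5428568 ]
```

The key's top centre is about (0.468, 0.1735), within 1.5 mm of the tip. I'll nudge x by 1 mm and press gently to about 3–4 mm of travel, reading the force.

```bash
python3 -m handwheel '{"offset":[[0.03,0,-0.15],[0.03,0,-0.3],[0.03,0,-0.42],[0.03,0,-0.5],[0.03,0,-0.54],[0.03,0,-0.57],[0.03,0,-0.6],[0.03,0,-0.63],[0.03,0,-0.65],[0.03,0,-0.65]],"roll":[0,0,0,0,0,0,0,0,0,0]}'
```

```text
t: 6.45
tool_pos: [0.4676, 0.1728, 0.0475]
tool_rot: [2.252, -2.191, -0.0]
contact_force: [-2.2, -1.4, 2.3]
opening: -0.0003
```

```bash
python3 -m handwheel '{"offset":[[0,0,-0.01],[0,0,-0.02],[0,0,-0.03],[0,0,-0.04],[0,0,-0.05],[0,0,-0.05],[0,0,-0.05],[0,0,-0.05],[0,0,-0.05],[0,0,-0.05]],"roll":[0,0,0,0,0,0,0,0,0,0]}'
python3 - <<'E'
from station import ctrl
for i in range(4):
    ctrl.get_image("wrist"); o=ctrl.get_obs(); print(o["tool_pos"].round(4),o["contact_force"].round(1))
E
```

```text
t: 7.45
tool_pos: [0.4676, 0.1728, 0.0453]
tool_rot: [-2.252, 2.191, -0.0]
contact_force: [-2.1, -0.6, 3.9]
opening: -0.0003
[0.4676 0.1728 0.0453] [-2.8 -0.8  3.6]
[0.4676 0.1728 0.0453] [-1.8 -0.   3.7]
[0.4676 0.1728 0.0453] [-1.7 -0.9  4. ]
[0.4676 0.1728 0.0453] [-1.7 -1.6  3.2]
```

The force averages about 3.7 N, past the 3 N click point. I'll go 0.8 mm deeper for margin against sensor bias, then let the key spring back.

```bash
python3 -m handwheel '{"offset":[[0,0,-0.01],[0,0,-0.02],[0,0,-0.02],[0,0,-0.02],[0,0,0.04],[0,0,0.1],[0,0,0.2],[0,0,0.35],[0,0,0.55],[0,0,0.7]],"roll":[0,0,0,0,0,0,0,0,0,0]}'
python3 - <<'E'
from station import ctrl
import pickle
from h import *
o=ctrl.get_obs(); print(o["t"],o["tool_pos"],o["contact_force"])
D={n:ctrl.get_image(n) for n in ["scene","wrist"]}
pickle.dump(D,open("D3.pkl","wb"))
cv2.imwrite("pics/p3.png",np.hstack([cv2.resize(D["scene"]["img"][130:290,200:400],(400,300),interpolation=cv2.INTER_CUBIC),cv2.resize(D["wrist"]["img"],(400,300))])[:,:,::-1])
E
```

```text
t: 8.65
tool_pos: [0.4679, 0.1728, 0.0742]
tool_rot: [-2.251, 2.19, -0.001]
contact_force: [0.6, 0.4, -0.2]
opening: 0.0001
8.65 [0.4678832  0.17280738 0.0741891 ] [ 0.57805479  0.37510493 -0.19653022]
```

View pics/p3.png

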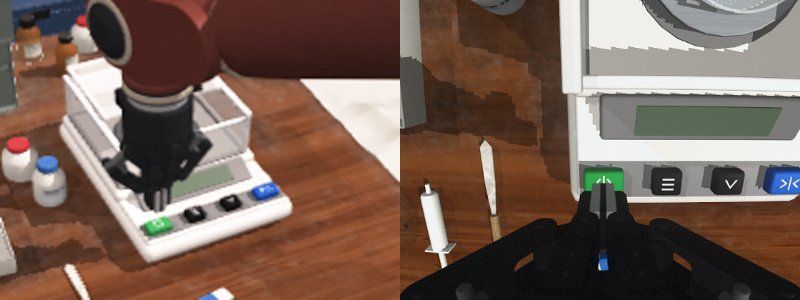

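The green key is back up, the force is zero and nothing else is disturbed. Next I'll rise and go over the lip to about 32 mm behind its back face.

```bash
python3 -m handwheel '{"offset":[[0,0,0.4],[0,0,1.0],[0,0,1.8],[0.2,-0.05,2.6],[0.6,-0.2,3.3],[1.2,-0.4,3.7],[1.9,-0.7,3.7],[2.7,-1.0,3.7],[3.5,-1.3,3.7],[4.2,-1.55,3.7]],"roll":[0,0,0,0,0,0,0,0,0,0]}' && python3 -m handwheel '{"offset":[[0.3,-0.08,0],[0.5,-0.14,0],[0.54,-0.14,0],[0.54,-0.14,-0.2],[0.54,-0.14,-0.5],[0.54,-0.14,-0.8],[0.54,-0.14,-1.1],[0.54,-0.14,-1.3],[0.54,-0.14,-1.4],[0.54,-0.14,-1.4]],"roll":[0,0,0,0,0,0,0,0,0,0]}'
python3 - <<'E'
from station import ctrl
import pickle
from h import *
o=ctrl.get_obs(); print(o["t"],o["tool_pos"],o["contact_force"])
D={n:ctrl.get_image(n) for n in ["scene","side","wrist"]}
pickle.dump(D,open("D4.pkl","wb"))
cv2.imwrite("pics/p4.png",np.hstack([cv2.resize(x,(400,320),interpolation=cv2.INTER_CUBIC) for x in (D["scene"]["img"][100:260,200:400],D["side"]["img"][120:280,180:380])])[:,:,::-1])
cv2.imwrite("pics/w4.png",D["wrist"]["img"][:,:,::-1])
E
```

```text
t: 9.75
tool_pos: [0.6369, 0.11, 0.2209]
tool_rot: [2.251, -2.191, -0.0]
contact_force: [-0.3, -0.0, -0.6]
opening: -0.0
t: 10.75
tool_pos: [0.6567, 0.1052, 0.1642]
tool_rot: [2.251, -2.19, -0.002]
contact_force: [-0.5, 0.5, 0.2]
opening: 0.0
10.75 [0.6567146  0.10515708 0.1642325 ] [-0.47723739  0.45476057  0.18208616]
```

View pics/p4.png

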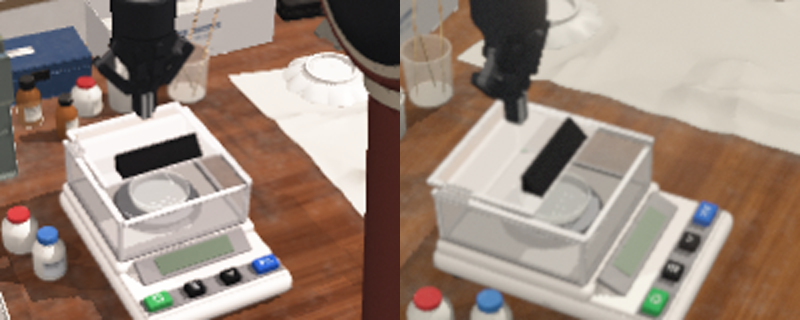

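View pics/w4.png

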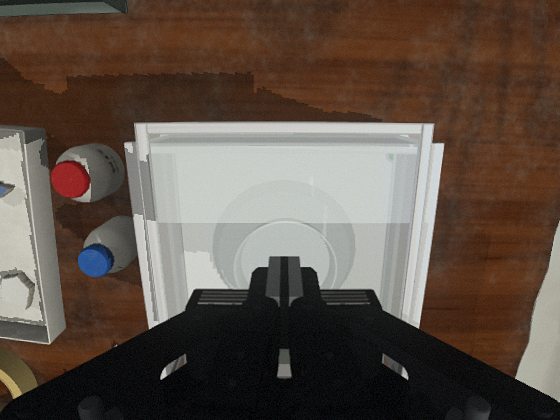

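The tip hangs over the bare glass behind the lip in both outside views. The lip itself is hidden from the wrist camera. I'll descend slowly to z ≈ 0.134 and check for contact.

```bash
python3 -m handwheel '{"offset":[[0,0,-0.1],[0,0,-0.2],[0,0,-0.3],[0,0,-0.4],[0,0,-0.5],[0,0,-0.6],[0,0,-0.68],[0,0,-0.74],[0,0,-0.77],[0,0,-0.77]],"roll":[0,0,0,0,0,0,0,0,0,0]}'
python3 - <<'E'
from station import ctrl
import pickle
from h import *
D={n:ctrl.get_image(n) for n in ["scene","side"]}
o=ctrl.get_obs(); print(o["t"],o["tool_pos"],o["contact_force"])
cv2.imwrite("pics/p5.png",np.hstack([cv2.resize(x,(400,320),interpolation=cv2.INTER_CUBIC) for x in (D["scene"]["img"][140:220,220:320],D["side"]["img"][150:230,190:290])])[:,:,::-1])
E
```

```text
t: 11.9
tool_pos: [0.6571, 0.1051, 0.1343]
tool_rot: [2.252, -2.191, -0.0]
contact_force: [-0.3, -0.6, -0.2]
opening: 0.0006
12.0 [0.65732529 0.10514957 0.13470395] [-0.61499608  0.24790144 -0.0466372 ]
```

View pics/p5.png

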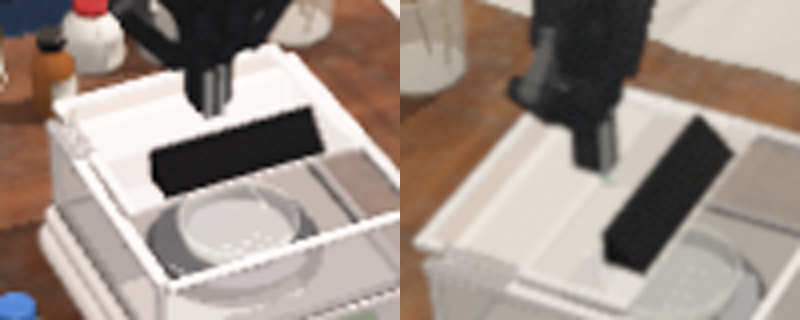

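No contact, and the tip is below the lip's top and behind it. I'll push slowly along balance -x at about 30 mm/s.

```bash
python3 -m handwheel '{"offset":[[-0.1,0,0],[-0.2,0,0],[-0.3,-0.01,0],[-0.4,-0.01,0],[-0.47,-0.01,0],[-0.54,-0.01,0],[-0.61,-0.02,0],[-0.68,-0.02,0],[-0.75,-0.02,0],[-0.82,-0.02,0]],"roll":[0,0,0,0,0,0,0,0,0,0]}'
python3 - <<'E'
from station import ctrl
from h import *
d=ctrl.get_image("scene");o=ctrl.get_obs(); print(o["t"],o["tool_pos"],o["contact_force"])
cv2.imwrite("pics/p6.png",cv2.resize(d["img"][140:240,220:345],(500,400),interpolation=cv2.INTER_CUBIC)[:,:,::-1])
E
```

```text
t: 13.0
tool_pos: [0.6243, 0.1043, 0.1346]
tool_rot: [-2.252, 2.191, -0.0]
contact_force: [-0.2, -0.2, 0.2]
opening: 0.0001
13.05 [0.62391131 0.10433033 0.13456202] [-0.03718965  0.12562844  0.1731434 ]
```

View pics/p6.png

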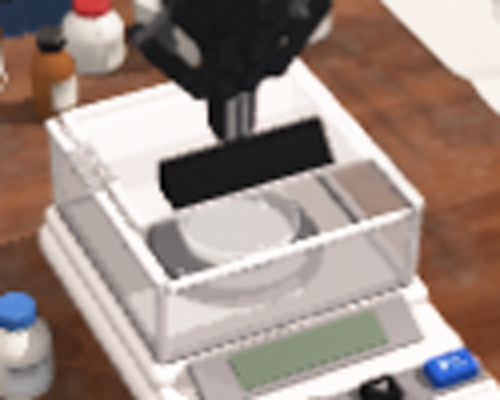

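The lip has moved forward, its left corner going from (257.5,177.5) to (260,181), with almost no force. I'll continue.

```bash
python3 -m handwheel '{"offset":[[-0.07,0,0],[-0.14,0,0],[-0.21,-0.01,0],[-0.28,-0.01,0],[-0.35,-0.01,0],[-0.42,-0.01,0],[-0.49,-0.01,0],[-0.56,-0.02,0],[-0.63,-0.02,0],[-0.7,-0.02,0]],"roll":[0,0,0,0,0,0,0,0,0,0]}'
python3 - <<'E'
from station import ctrl
from h import *
d=ctrl.get_image("scene");d2=ctrl.get_image("side");o=ctrl.get_obs(); print(o["t"],o["tool_pos"],o["contact_force"])
cv2.imwrite("pics/p7.png",np.hstack([cv2.resize(x,(400,320),interpolation=cv2.INTER_CUBIC) for x in (d["img"][140:240,220:345],d2["img"][150:250,200:325])])[:,:,::-1])
E
```

```text
t: 14.05
tool_pos: [0.5962, 0.1036, 0.1346]
tool_rot: [-2.252, 2.191, -0.0]
contact_force: [0.9, 0.8, -0.1]
opening: -0.0003
14.15 [0.59581962 0.10353921 0.13439426] [ 0.28549708 -0.11529902 -0.15000418]
```

View pics/p7.png

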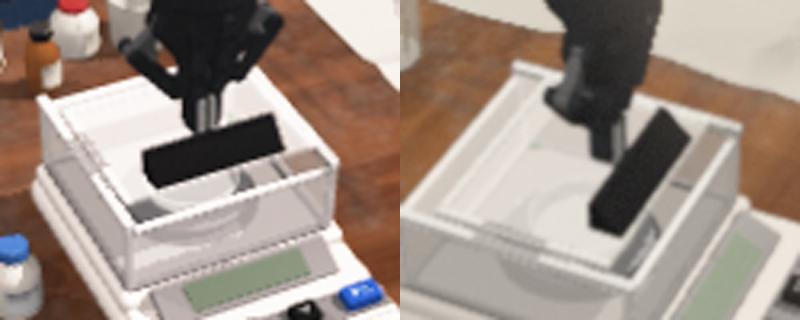

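The lid is following, with a gap still open in front of the lip. I'll continue 20 mm at 20 mm/s.

```bash
python3 -m handwheel '{"offset":[[-0.05,0,0],[-0.1,0,0],[-0.15,0,0],[-0.2,-0.01,0],[-0.25,-0.01,0],[-0.3,-0.01,0],[-0.35,-0.01,0],[-0.4,-0.01,0],[-0.45,-0.01,0],[-0.5,-0.01,0]],"roll":[0,0,0,0,0,0,0,0,0,0]}'
python3 - <<'E'
from station import ctrl
from h import *
d=ctrl.get_image("scene");d2=ctrl.get_image("side");o=ctrl.get_obs(); print(o["t"],o["tool_pos"],o["contact_force"])
cv2.imwrite("pics/p8.png",np.hstack([cv2.resize(x,(400,320),interpolation=cv2.INTER_CUBIC) for x in (d["img"][140:240,220:345],d2["img"][150:250,200:325])])[:,:,::-1])
E
```

```text
t: 15.15
tool_pos: [0.5785, 0.103, 0.1347]
tool_rot: [-2.248, 2.188, -0.008]
contact_force: [12.5, 0.4, -8.4]
opening: -0.0001
15.25 [0.5785158 0.1030437 0.1346152] [10.40261496  0.14483197 -6.43925003]
```

View pics/p8.png

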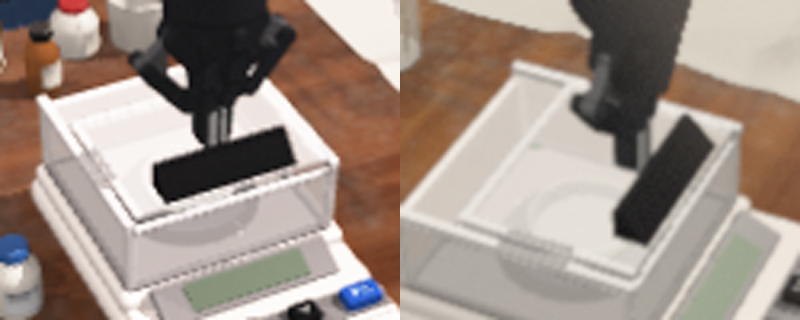

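The force rose to about 11 N, so the lid is probably against its stop. I'll back off, lift and check.

```bash
python3 -m handwheel '{"offset":[[0.08,0,0],[0.2,0,0],[0.4,0.01,0],[0.5,0.01,0],[0.5,0.01,0.2],[0.5,0.01,0.5],[0.5,0.01,1.0],[0.5,0.01,1.6],[0.5,0.01,2.2],[0.5,0.01,2.6]],"roll":[0,0,0,0,0,0,0,0,0,0]}'
python3 - <<'E'
from station import ctrl
from h import *
import pickle
D={n:ctrl.get_image(n) for n in ["scene","side","wrist"]};o=ctrl.get_obs(); print(o["t"],o["tool_pos"],o["contact_force"])
pickle.dump(D,open("D9.pkl","wb"))
d,d2=D["scene"],D["side"]
cv2.imwrite("pics/p9.png",np.hstack([cv2.resize(x,(400,320),interpolation=cv2.INTER_CUBIC) for x in (d["img"][140:240,220:345],d2["img"][150:250,200:325])])[:,:,::-1])
cv2.imwrite("pics/w9.png",D["wrist"]["img"][:,:,::-1])
E
```

```text
t: 16.25
tool_pos: [0.5972, 0.1036, 0.2422]
tool_rot: [-2.25, 2.189, -0.004]
contact_force: [-0.1, -0.3, 0.0]
opening: 0.0003
16.4 [0.59709947 0.10360574 0.24047351] [ 0.32947961 -1.27176539 -0.17721329]
```

View pics/p9.png

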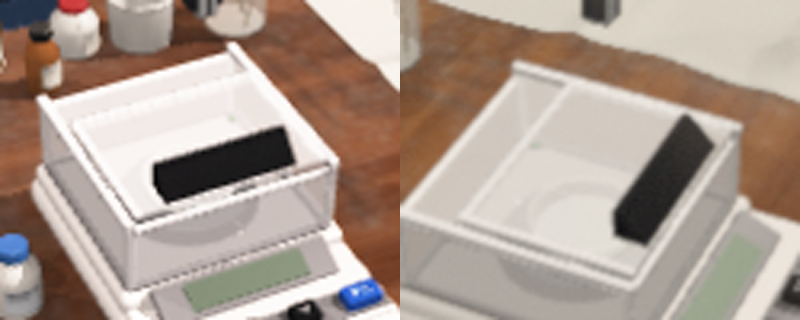

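View pics/w9.png

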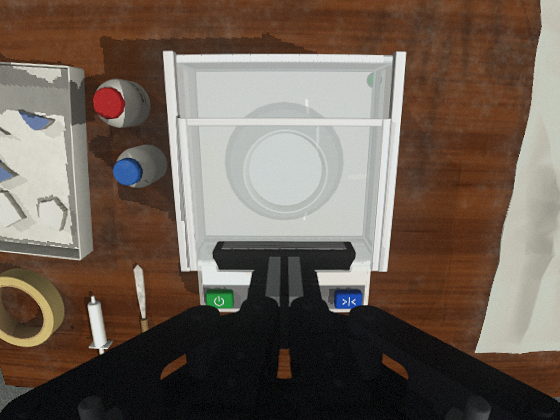

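Run:
```python
import pickle
from h import *
D=pickle.load(open("D9.pkl","rb"));d=D["wrist"];im=d["img"];hsv=cv2.cvtColor(im,cv2.COLOR_RGB2HSV)
for n,lo,hi in (("g",(45,120,60),(80,255,255)),("b",(100,140,60),(130,255,255))):
    m=cv2.inRange(hsv,lo,hi); m[:280]=0;m[330:]=0;m[:,:200]=0
    for c in cv2.findContours(m,0,1)[0]:
        if cv2.contourArea(c)>150:
            x,y,w,h=cv2.boundingRect(c);print(n,x,y,w,h,(onz(d,(x+w/2-.5,y+h/2-.5),.05)*1000).round(1))
m=cv2.inRange(hsv,(0,0,0),(180,255,60));
for u in (225,240,335,348): print(u,np.where(m[230:280,u])[0][[0,-1]]+230)
for uv in ((215,242),(354,242)): print((onz(d,uv,.143)*1000).round(1))
s,e=D["scene"],D["side"]
# scene crop scale 3.2 from (220,140); side from (200,150)
for n,a,b in [("L",(153,160),(613-400,213)),("R",(287,127),(687-400,116))]:
    A=(220+a[0]/3.2,140+a[1]/3.2);B=(200+b[0]/3.2,150+b[1]/3.2)
    print(n,(tri([(s,A),(e,B)])[0]*1000).round(1))
a=cv2.resize(s["img"][165:215,250:325],(600,400),interpolation=cv2.INTER_CUBIC);cv2.imwrite("pics/z9.png",a[:,:,::-1])
a=cv2.resize(im[225:290,160:410],(800,208),interpolation=cv2.INTER_CUBIC);cv2.imwrite("pics/z9w.png",a[:,:,::-1])
a=cv2.resize(e["img"][170:250,250:350],(750,600),interpolation=cv2.INTER_CUBIC);cv2.imwrite("pics/z9s.png",a[:,:,::-1])
```

```text
g 206 290 28 19 [467.6 172.4  50. ]
b 334 290 28 19 [471.5  30.8  50. ]
225 [250 268]
240 [249 268]
335 [250 268]
348 [242 269]
[572.6 156.2 143. ]
[575.5  50.9 143. ]
L [566.  156.2 142.3]
R [568.   44.6 137.4]
```

View pics/z9.png

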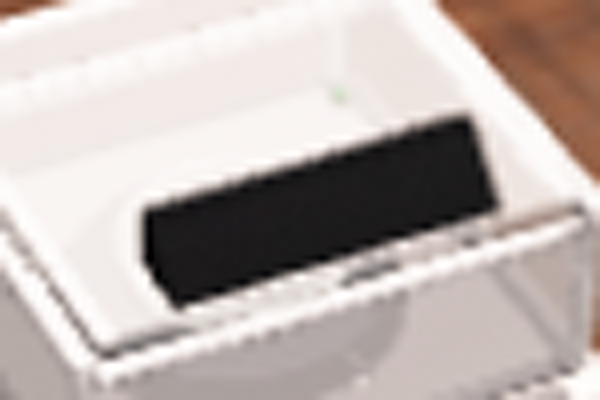

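View pics/z9s.png

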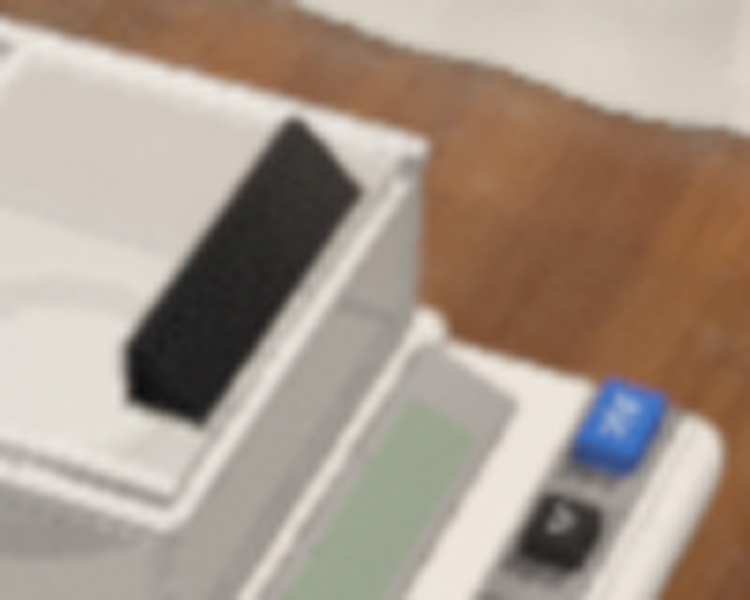

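View pics/z9w.png

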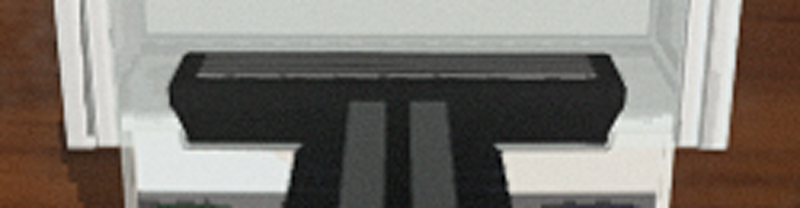

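The lip travelled about 58 mm, inside the 55–80 mm range, and stopped dead at about 11 N. The keys have not shifted (within 0.6 mm). Before taring I'll check the lid's front seam from straight above.

```bash
python3 -m handwheel '{"offset":[[-0.1,-0.05,0.2],[-0.3,-0.1,0.4],[-0.5,-0.2,0.6],[-0.8,-0.3,0.7],[-1.1,-0.4,0.7],[-1.4,-0.55,0.7],[-1.7,-0.7,0.7],[-2.0,-0.85,0.7],[-2.2,-1.0,0.7],[-2.3,-1.1,0.7]],"roll":[0,0,0,0,0,0,0,0,0,0]}'
python3 - <<'E'
from station import ctrl
from h import *
import pickle
for i in range(3): ctrl.get_image("scene")
D={n:ctrl.get_image(n) for n in ["wrist"]};o=ctrl.get_obs(); print(o["t"],o["tool_pos"],o["contact_force"])
pickle.dump(D,open("D10.pkl","wb"));im=D["wrist"]["img"]
cv2.imwrite("pics/w10.png",im[:,:,::-1])
cv2.imwrite("pics/w10z.png",cv2.resize(im[100:250,150:370],None,fx=3.6,fy=3.6,interpolation=cv2.INTER_CUBIC)[:,:,::-1])
E
```

```text
t: 17.4
tool_pos: [0.5036, 0.059, 0.2667]
tool_rot: [-2.251, 2.191, -0.001]
contact_force: [-0.3, 0.5, -0.1]
opening: -0.0001
17.6 [0.50454454 0.0595082  0.26660988] [-0.46294048  0.98674831  0.01528981]
```

View pics/w10.png

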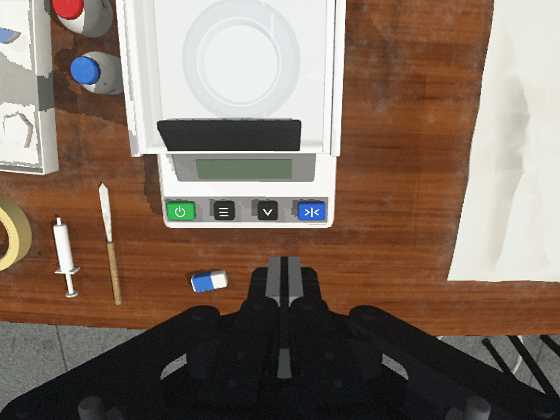

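View pics/w10z.png

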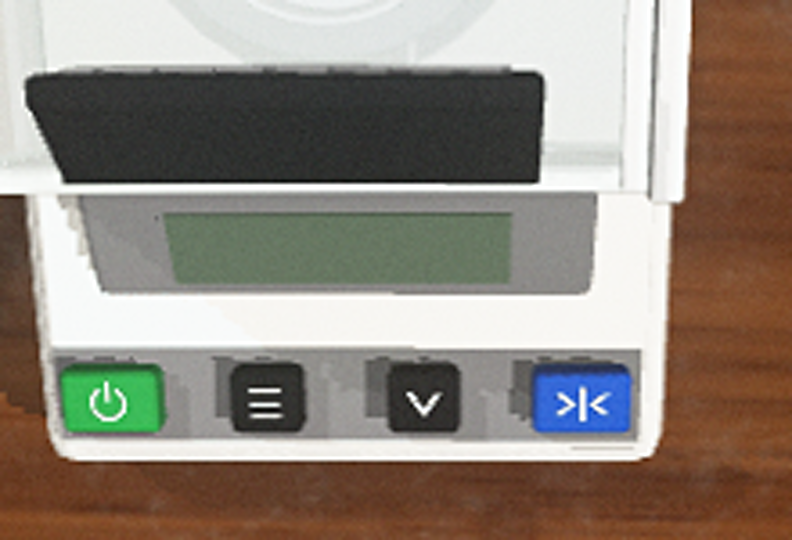

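From above, the lid's front edge lies flush along the frame front at row ~153, with no open strip in front of the lip (rows 120–152). I'll do a numeric check and set the tare target.

Run:
```python
import pickle
from h import *
d=pickle.load(open("D1.pkl","rb"))["wrist"]
for z in (.12,.123): print("lid front",(onz(d,(281,101.5),z)*1000).round(1),"frame",(onz(d,(281,159),z)*1000).round(1),(onz(d,(281,164.5),z)*1000).round(1))
d=pickle.load(open("D10.pkl","rb"))["wrist"]
for z in (.12,.123): print("now lid/frame front",(onz(d,(235,153.5),z)*1000).round(1),(onz(d,(235,150.5),z)*1000).round(1))
print("lip back top now",(onz(d,(235,120.5),.143)*1000).round(1),(onz(d,(158,120.5),.143)*1000).round(1),(onz(d,(300,120.5),.143)*1000).round(1))
im=d["img"];hsv=cv2.cvtColor(im,cv2.COLOR_RGB2HSV)
for n,lo,hi in (("g",(45,120,60),(80,255,255)),("b",(100,140,60),(130,255,255))):
    m=cv2.inRange(hsv,lo,hi); m[:190]=0;m[240:]=0;m[:,:150]=0
    for c in cv2.findContours(m,0,1)[0]:
        if cv2.contourArea(c)>150:
            x,y,w,h=cv2.boundingRect(c);print(n,x,y,w,h,(onz(d,(x+w/2-.5,y+h/2-.5),.05)*1000).round(1))
```

```text
lid front [598.1 104.9 120. ] frame [546.1 103.6 120. ] [540.9 103.5 120. ]
lid front [598.1 104.9 123. ] frame [546.6 103.6 123. ] [541.4 103.5 123. ]
now lid/frame front [539.3 102.2 120. ] [541.8 102.2 120. ]
now lid/frame front [539.7 101.8 123. ] [542.1 101.8 123. ]
lip back top now [567.1  98.8 143. ] [566.1 157.4 143. ] [568.4  50.  143. ]
g 167 201 29 19 [467.1 171.9  50. ]
b 298 202 27 18 [470.3  29.9  50. ]
```

The lid front moved 58 mm onto the frame front (0.540 vs 0.541), and the lip travel of 58.3 mm agrees, so the lid is shut. Next I'll hover over the blue key.

```bash
python3 -m handwheel '{"offset":[[-0.2,-0.15,-0.1],[-0.4,-0.35,-0.4],[-0.6,-0.55,-0.9],[-0.75,-0.7,-1.5],[-0.82,-0.74,-2.2],[-0.82,-0.74,-2.9],[-0.82,-0.74,-3.5],[-0.82,-0.74,-4.0],[-0.82,-0.74,-4.4],[-0.82,-0.74,-4.6]],"roll":[0,0,0,0,0,0,0,0,0,0]}' && python3 -m handwheel '{"offset":[[0,0,-0.05],[0,0,-0.1],[0,0,-0.15],[0,0,-0.18],[0,0,-0.2],[0,0,-0.2],[0,0,-0.2],[0,0,-0.2],[0,0,-0.2],[0,0,-0.2]],"roll":[0,0,0,0,0,0,0,0,0,0]}'
python3 - <<'E'
from station import ctrl
from h import *
d=ctrl.get_image("wrist");o=ctrl.get_obs(); print(o["t"],o["tool_pos"],o["contact_force"])
im=d["img"];hsv=cv2.cvtColor(im,cv2.COLOR_RGB2HSV);m=cv2.inRange(hsv,(100,140,60),(130,255,255)); m[:215]=0;m[275:]=0
x,y,w,h=cv2.boundingRect(m);print(x,y,w,h)
for uv in [(x,y),(x+w-1,y),(x,y+h-1)]: print((onz(d,uv,.05)*1000).round(1))
cv2.imwrite("pics/w11.png",im[:,:,::-1])
E
```

```text
t: 18.6
tool_pos: [0.4701, 0.0299, 0.0803]
tool_rot: [2.25, -2.189, -0.004]
contact_force: [-1.0, 0.5, 0.7]
opening: -0.0003
t: 19.6
tool_pos: [0.4716, 0.0299, 0.0745]
tool_rot: [-2.252, 2.191, -0.0]
contact_force: [-0.0, -0.3, -0.0]
opening: 0.0003
19.65 [0.47158971 0.02995913 0.07451286] [0.64507285 0.41283649 0.13447675]
259 234 56 36
[481.4  44.1  50. ]
[482.2  15.7  50. ]
[461.4  44.   50. ]
```

View pics/w11.png

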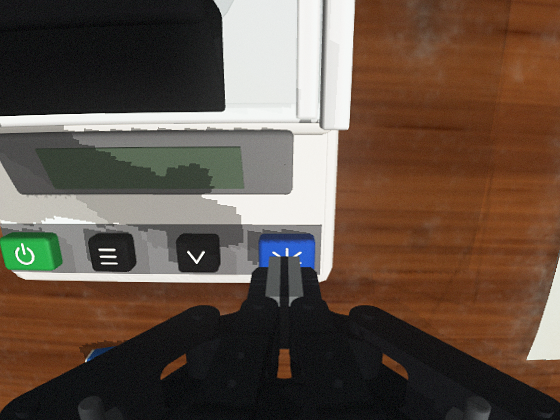

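The tip is centred on the blue key, which measures (0.4715, 0.030). I'll press as before.

```bash
python3 -m handwheel '{"offset":[[0,0,-0.15],[0,0,-0.3],[0,0,-0.43],[0,0,-0.52],[0,0,-0.57],[0,0,-0.61],[0,0,-0.65],[0,0,-0.69],[0,0,-0.72],[0,0,-0.73]],"roll":[0,0,0,0,0,0,0,0,0,0]}'
python3 - <<'E'
from station import ctrl
for i in range(4):
    ctrl.get_image("wrist"); o=ctrl.get_obs(); print(o["tool_pos"].round(4),o["contact_force"].round(1))
E
```

```text
t: 20.65
tool_pos: [0.4716, 0.03, 0.0455]
tool_rot: [2.252, -2.191, -0.0]
contact_force: [-2.1, 0.8, 4.2]
opening: 0.0006
[0.4717 0.0299 0.0455] [-2.5  0.9  3.7]
[0.4716 0.03   0.0455] [-2.7  0.8  4. ]
[0.4716 0.0299 0.0455] [-2.5 -0.3  3. ]
[0.4716 0.03   0.0455] [-2.9  1.1  3.5]
```

The force is about 3.6 N, similar to the green key. I'll go 1 mm deeper for margin, then release and lift.

```bash
python3 -m handwheel '{"offset":[[0,0,-0.01],[0,0,-0.02],[0,0,-0.03],[0,0,-0.03],[0,0,-0.03],[0,0,-0.03],[0,0,-0.03],[0,0,-0.03],[0,0,-0.03],[0,0,-0.03]],"roll":[0,0,0,0,0,0,0,0,0,0]}' && python3 -m handwheel '{"offset":[[0,0,0.04],[0,0,0.1],[0,0,0.2],[0,0,0.4],[0,0,0.8],[0,0,1.4],[0,0,2.0],[0,0,2.8],[0,0,3.6],[0,0,4.2]],"roll":[0,0,0,0,0,0,0,0,0,0]}' && python3 -m handwheel '{"offset":[[-0.1,-0.5,0.4],[-0.2,-1.0,0.8],[-0.3,-1.6,1.2],[-0.4,-2.2,1.4],[-0.5,-2.8,1.4],[-0.5,-3.4,1.4],[-0.5,-4.0,1.4],[-0.5,-4.5,1.4],[-0.5,-4.9,1.4],[-0.5,-5.0,1.4]],"roll":[0,0,0,0,0,0,0,0,0,0]}'
python3 - <<'E'
from station import ctrl
from h import *
for i in range(4): ctrl.get_image("scene")
D={n:ctrl.get_image(n) for n in ["scene","side"]};o=ctrl.get_obs(); print(o["t"],o["tool_pos"],o["contact_force"])
a,b=D["scene"]["img"],D["side"]["img"]
cv2.imwrite("pics/p12.png",np.hstack([cv2.resize(x,(400,320),interpolation=cv2.INTER_CUBIC) for x in (a[130:290,200:400],b[150:310,180:380])])[:,:,::-1])
for n,d in D.items():
    hsv=cv2.cvtColor(d["img"],cv2.COLOR_RGB2HSV);x0,y0,x1,y1={"scene":(235,140,350,270),"side":(240,160,350,290)}[n]
    for k,lo,hi in (("green",(45,120,60),(80,255,255)),("blue",(100,140,60),(130,255,255)),("black",(0,0,0),(180,255,50))):
        c,l,s,ce=cv2.connectedComponentsWithStats(cv2.inRange(hsv[y0:y1,x0:x1],lo,hi))
        print(n,k,[(ce[i]+[x0,y0]).round(1).tolist() for i in range(1,c) if s[i,4]>20])
E
```

```text
t: 21.85
tool_pos: [0.4716, 0.0299, 0.0441]
tool_rot: [-2.252, 2.191, -0.0]
contact_force: [-2.7, 0.2, 4.8]
opening: -0.0003
t: 22.85
tool_pos: [0.4722, 0.0299, 0.2149]
tool_rot: [-2.25, 2.189, -0.004]
contact_force: [-0.2, -0.3, -0.1]
opening: 0.0001
t: 23.85
tool_pos: [0.4515, -0.1713, 0.2682]
tool_rot: [2.25, -2.193, 0.0]
contact_force: [1.0, 0.2, 0.1]
opening: 0.0001
24.15 [ 0.45168016 -0.1693215   0.26813878] [ 0.11414431 -0.23972165 -0.33425799]
scene green [[278.8, 251.0]]
scene blue [[332.1, 232.2]]
scene black [[289.0, 191.2], [314.6, 238.4], [296.5, 244.9]]
side green [[307.1, 271.4]]
side blue [[331.9, 227.6]]
side black [[280.3, 208.4], [323.2, 242.9], [315.5, 257.4]]
```

View pics/p12.png

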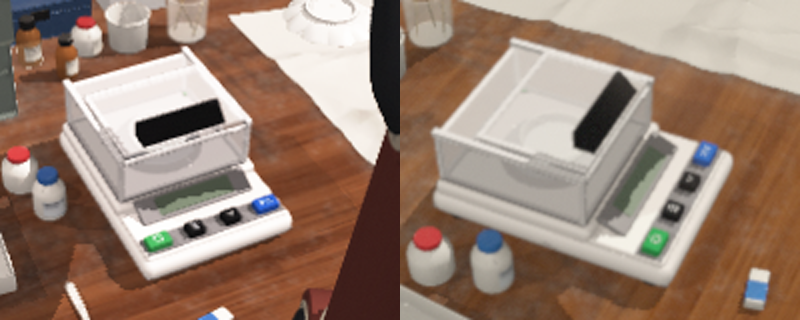

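The key pixels match the first images to within 0.3 px, so the balance is unmoved and the keys are up. The lid is shut and the hand is clear. Handing in.

```bash
python3 -c "
from station import ctrl
print(ctrl.finish_job())"
```

```text
the job is handed in; nothing more can be done
None
```

I pressed the green on key, pushed the lid shut by its lip, and only then pressed the blue tare key. The job was handed in at about 24 s of the 51 s allowed.

**Keys:** I held the green key at about 3.7 N and took it roughly 0.8 mm deeper. The blue key peaked at about 4.8 N. Both are past the 3 N click point and below the 6 N bottom. The click itself gives no direct reading, so I judged it from force and depth. The black keys were not touched.

**Lid:** The lip moved about 58 mm and stopped at 10–12 N, with a downward force of 6–8 N on the tool that I put down to friction. The lid's front edge now lies on the frame front, to within about 1 mm.

**Last checks:**
- **Balance:** in the final images all four keys sit within 0.3 px of where they started, so they are up and the balance has not moved.
- **Other objects:** I saw nothing else disturbed.
- **Hand:** it finished about 0.2 m to the side with the force reading near zero.

**What disagreed:** Heights triangulated from the scene and side cameras came out about 5 mm low, so I used the stated heights and the wrist camera instead. The tool also read about 2 to 3 N sideways during both presses, probably friction on the key, and it vanished on release.

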